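# Sweep counted nuts into the trough of a counting tray and shut its cover

### The arm

A 7-joint arm with a two-finger parallel gripper is mounted at the origin on a cart in front of the work surface, level with it; the furniture and walls round the work are solid. World frame = base frame: x ahead of the robot, y to its left, z up, the work surface at z = 0. Lengths are in m, angles in degrees, forces in N, time in s.
With the tool pointing down it reaches from about 0.4 to 0.875 m from the base axis. Payload 4.4 kg.
Tool frame: the origin (TCP) lies midway between the tips of the shut fingers; the grasp point (between the pads) lies 19 mm behind it; z points along the fingers, y is the line along which they close (so a half turn about z gives the same grasp; the last joint's range is limited). The gripper opens to 85 mm and grips with 20 to 120 N. Pads are 22 mm wide; open, the fingers measure 114 mm over their backs; the gripper's body (76 mm by 85 mm) begins 54 mm behind the grasp point. The pads swing forward as they close: fully open they stand 13 mm farther back than shut.
Start: joints at [-69.145, 36.005, 2.206, 86.941, -1.547, 57.084, -1.146], TCP at [0.271, 0.591, 0.231] pointing down, gripper open.
Joint ranges: [-175.42, 175.42], [-21.48, 121.26], [-71.46, 75.88], [10.55, 141.38], [-63.04, 243.04], [13.31, 113.54], [-168.57, 168.57]. Speed limits (degrees/s): [147.25, 147.25, 180, 180, 180, 180, 180].

### API

Orientations are given as a 3x3 rotation matrix whose columns are the frame's x, y, z axes.
In Python, from rig import bot gives the robot as it stands.
- The arm moves only by the shell command python3 -m inch 'ROWS' [FORCE]. ROWS is JSON, a list of rows, each an object of numbers: "tx", "ty", "tz": the shift along the tool's x, y, z in cm; "rx", "ry", "rz": the turn, a rotation vector about the tool's x, y, z in rad; "grip": the finger opening in cm, from 0 to 8.54. A call has 1 to 20 rows; each row shifts and turns the commanded pose from where the row before left it, along the tool's axes as they then stand; what a row does not reach is not made up. A row lasts 1/10 s, in which the tool goes at most 50 mm and 8.59 degrees, less where a joint would pass 70% of its speed; a pose out of reach is approached as far as the arm can. A call with a gripper value outside its range is refused whole. The fingers move at their own pace and stop on an object; FORCE is the grip in N (left out, the last holds). Time passes only in rows, so rows that do not move let the fingers close. It gives the time, the measured TCP pose, the force, the opening and the grip force at its end, in the units of the state.
- bot.read_state(): the state, without advancing time (a new reading comes with each control period).
- bot.camera(name): name is "scene" or "top" or "wrist"; returns the picture (384x512x3 uint8, red, green, blue); there is no depth.
- bot.calibration(name): a dict with "K" (3x3 intrinsics, pixels), "eye" and "orientation" of the camera in the world. Camera axes: x right, y down, z forward; pixel columns grow to the right and rows downward; lengths in m; the calibration is good to about 2 mm. A picture is of the moment at which its call begins: read the wrist's pose just before it. calibration takes no time and is no camera call; for the wrist camera it gives the pose at the moment of the call.
- bot.finish_job(): hands the job in; it is judged then, once.
The state is a dict: "time_s": time; "q": joint angles; "joint_velocities": joint speeds; "tau": joint torques, N m; "tcp_pos": TCP position; "tcp_rot": TCP orientation; "contact_force": force on the tool from outside, world axes, zero at the start; "moment": the same for the moment, N m; "grip_width": finger opening in m; "grasp_force": force on a finger pad.
Only numpy, scipy, OpenCV 4.12 (cv2) and the standard library are available. Lean on these libraries where they do the work, as an engineer would, in place of code of your own. Each camera call takes 0.05 s, during which the arm holds its last target. There are 200 camera calls.

### The job

Four steel nuts have been counted out on the green counting tray: sweep all four across the tray floor into the trough along its side, and then fold the trough's cover over until it is fully shut, so that the tray can be tipped to pour the brass spacers back out through its spout. Only push things, pick nothing up; leave the two brass spacers standing where they are and do not disturb the tweezers and the screwdriver beside the tray.

Things in the scene. Friction and masses are not known exactly. Their poses are not given: they have to be found in the camera images.
- tray: dark green counting tray, fixed to the bench, 208 x 250 mm. Origin: bench level under its middle; z up; +y points from the trough across the floor to the back wall; x runs along the trough. Side walls at x = -100 and +100 mm and the back wall at y = 121 mm rise to z = 40 mm, with a rim out to x = +-110 mm; the back wall is open at the pouring spout (x = 48 to 98 mm, to y = 152 mm)
- floor_edge (a point): middle of the free edge of the tray's flat raised light-green floor, where nuts and spacers start (tray frame 0, -81, 28 mm). The floor is level, 28 mm above the bench, 200 mm along x, and reaches from this edge 202 mm to the back wall. No rim here: what is pushed over the edge drops straight into the trough
- trough (a point): middle of the trough's floor (tray frame 0, -101, 4 mm), 24 mm below the tray floor. The trough is 200 mm long (x) and 40 mm wide (y = -121 to -81 mm); its outer wall (y = -125 to -121 mm) ends at z = 28 mm
- cover (a joint): amber-yellow trough cover, a 196 x 46 mm flap, 3 mm thick, hinged along the trough's outer wall. 0 = shut: flat over the trough, its top 33 mm above the bench. It starts open at 1.7 to 2.1 rad (1.57 = upright, more = leaning away from the tray, 2.1 = stop). A friction hinge holds it at any angle: push it over towards the tray, then press it flat; 0.5 N at its free edge moves it
- cover_hinge (a point): middle of the cover's hinge line, on the tray, 31.5 mm above the bench (tray frame 0, -123, 31.5 mm); the hinge line runs along the tray's x
- cover_edge (a point): middle of the cover's free edge, 46 mm from the hinge line; moves with the cover
- nut1_center (a point): zinc-plated steel M12 hex nut, 19 mm across flats, 11 mm thick, about 18 g, lying flat on the tray floor at the start; this point is its centre, 5.5 mm above its underside
- nut2_center (a point): zinc-plated steel M12 hex nut, 19 mm across flats, 11 mm thick, about 18 g, lying flat on the tray floor at the start; this point is its centre, 5.5 mm above its underside
- nut3_center (a point): zinc-plated steel M12 hex nut, 19 mm across flats, 11 mm thick, about 18 g, lying flat on the tray floor at the start; this point is its centre, 5.5 mm above its underside
- nut4_center (a point): zinc-plated steel M12 hex nut, 19 mm across flats, 11 mm thick, about 18 g, lying flat on the tray floor at the start; this point is its centre, 5.5 mm above its underside
- spacer1_center (a point): brass hex spacer, 12 mm across flats, 25 mm tall, standing upright on the tray floor well behind the front row of nuts as seen from the trough; it stays there. This point is its centre, 12.5 mm above the tray floor
- spacer2_center (a point): brass hex spacer, 12 mm across flats, 25 mm tall, standing upright on the tray floor well behind the front row of nuts as seen from the trough; it stays there. This point is its centre, 12.5 mm above the tray floor
- tweezers: black tweezers, 13 x 125 x 9 mm, lying on the bench beyond the tray's back wall; origin at the middle of the underside, long axis y
- screwdriver: blue-handled precision screwdriver, 15 x 143 x 15 mm, lying on the bench beside the tray on the side away from the robot; origin at the middle of the underside, long axis y

How it is judged (in metres and radians):
On the way, in this order (a step that is already met when the one before it is completed fails the run):
1. all four nuts lie in the trough (z of each of nut1_center, nut2_center, nut3_center, nut4_center in the frame of tray below 0.027 m and y of nut1_center in the frame of tray between -0.122 and -0.08 m and x of nut1_center in the frame of tray between -0.1 and 0.1 m and y of nut2_center in the frame of tray between -0.122 and -0.08 m and x of nut2_center in the frame of tray between -0.1 and 0.1 m and y of nut3_center in the frame of tray between -0.122 and -0.08 m and x of nut3_center in the frame of tray between -0.1 and 0.1 m and y of nut4_center in the frame of tray between -0.122 and -0.08 m and x of nut4_center in the frame of tray between -0.1 and 0.1 m), for 0.2 s.
2. the cover is shut over them (all of step 1 and value of joint cover below 0.06 rad), for 0.2 s.
At the end, for the whole second after the job is handed in: All four nuts lie in the trough, below the level of the tray floor; the cover is shut to within 0.06 rad (about 3 mm at its free edge); both spacers still stand within 20 mm of where they stood; tweezers and screwdriver lie within 30 mm of where they lay (all of step 2 and distance of each of spacer1_center, spacer2_center from where it was at the start of the episode below 0.02 m and angle between each of spacer1_center, spacer2_center's own z axis and vertical below 0.3 rad and distance of each of tweezers, screwdriver from where it was at the start of the episode below 0.03 m); the robot touches nothing.
It fails at once if a nut is picked up (its centre more than about 2 cm above where it lay on the tray floor) (z of any of nut1_center, nut2_center, nut3_center, nut4_center in the frame of tray above 0.055 m).
It fails at once if a brass spacer is shifted by more than 20 mm or tipped over (distance of any of spacer1_center, spacer2_center from where it was at the start of the episode above 0.02 m or angle between any of spacer1_center, spacer2_center's own z axis and vertical above 0.3 rad).
It fails at once if the tweezers or the screwdriver are shifted by more than 30 mm (distance of any of tweezers, screwdriver from where it was at the start of the episode above 0.03 m).
It also fails if it takes over 45 s, if anything falls off the work surface, if the arm or the gripper's body presses on something with over 40 N, if the wrist force passes 120 N, or if a joint passes its speed limit or range.

## Working session

There is one attempt and no reset: what is moved stays moved. The work goes in short steps, Python scripts to look and compute and a shell command to move; the robot and the scene stay as the last step left them, time stands still between calls to the robot, and variables do not carry over. Pictures are saved under pics/ and viewed, at most 10 in all, crops included, and the job is handed in when it is done.

```bash
mkdir -p pics; python3 - <<'E'
from rig import bot
import cv2,numpy as np
for n in("top","scene"):
    im=bot.camera(n); cv2.imwrite(f"pics/{n}0.png",im[:,:,::-1]); c=bot.calibration(n); print(n,c)
s=bot.read_state(); print(s["time_s"],s["tcp_pos"],np.round(s["tcp_rot"],3),s["grip_width"])
E
```

```text
top {'K': array([[439.63869695,   0.        , 253.68517273],
       [  0.        , 439.63869695, 201.0758522 ],
       [  0.        ,   0.        ,   1.        ]]), 'eye': array([0.51350437, 0.05527545, 0.9857062 ]), 'orientation': array([[ 0.00238761, -0.99695076,  0.07799672],
       [-0.99989746, -0.00348141, -0.01389069],
       [ 0.01411988, -0.07795556, -0.99685684]])}
scene {'K': array([[456.42676371,   0.        , 264.05017241],
       [  0.        , 456.42676371, 196.27011853],
       [  0.        ,   0.        ,   1.        ]]), 'eye': array([0.19108496, 0.54375827, 0.58786598]), 'orientation': array([[-0.7869199 , -0.40281925,  0.46743311],
       [-0.61678029,  0.49087164, -0.61532683],
       [ 0.01841583, -0.77251646, -0.63472764]])}
0.1 [0.2705599  0.59040892 0.2304595 ] [[-0.909  0.417 -0.001]
 [ 0.417  0.909 -0.002]
 [-0.    -0.002 -1.   ]] 0.08535477498178802
```

View pics/top0.png

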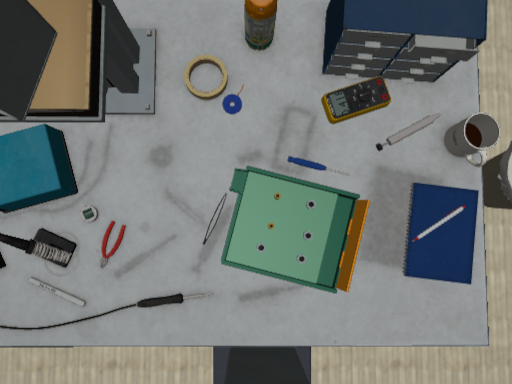

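View pics/scene0.png

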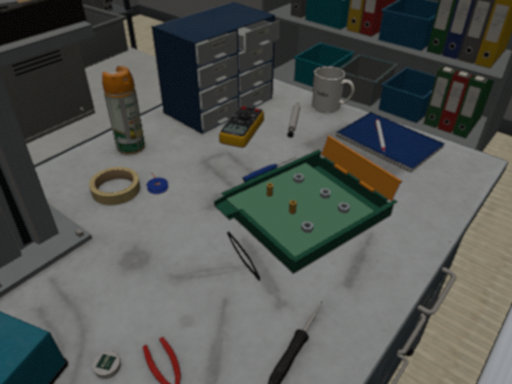

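Top view: the tray is centred near (293,228) with its trough on the right, and the open amber cover is at (352,245). Nuts are at about (311,204), (307,236), (301,258) and (261,247), and spacers at (277,196) and (270,226). The screwdriver is at (310,163) and the tweezers at (215,218).

```bash
cat > h.py <<'E'
from rig import bot
import cv2,numpy as np
def cast(c,uv,z):
    uv=np.atleast_2d(np.float64(uv)); d=np.c_[uv,np.ones(len(uv))]@np.linalg.inv(c["K"]).T@c["orientation"].T
    return c["eye"]+d*((z-c["eye"][2])/d[:,2])[:,None]
E
python3 - <<'E'
from h import *
im=cv2.imread("pics/top0.png"); c=bot.calibration("top")
h=cv2.cvtColor(im,cv2.COLOR_BGR2HSV)
print(h[220,290],h[240,340],h[232,350],h[178,290],h[250,261],h[245,352])
roi=np.zeros(h.shape[:2],np.uint8); roi[155:300,215:380]=255
fl=cv2.inRange(h,(60,60,110),(90,200,255))&roi
gr=cv2.inRange(h,(60,60,25),(95,255,255))&roi
am=cv2.inRange(h,(10,120,80),(30,255,255))&roi
for n,m,z in(("floor",fl,.028),("tray",gr,.04),("amber",am,.05)):
    k=max(cv2.findContours(m,0,2)[0],key=cv2.contourArea)[:,0]
    P=cast(c,k,z)[:,:2]*1000
    r=cv2.minAreaRect(P.astype(np.float32)); print(n,np.round(r[0],1),np.round(r[1],1),round(r[2],1)); print(np.round(cv2.boxPoints(r)).tolist())
k=max(cv2.findContours(fl,0,2)[0],key=cv2.contourArea); hull=np.zeros_like(fl); cv2.fillPoly(hull,[cv2.convexHull(k)],255)
hull=cv2.erode(hull,np.ones((7,7)))
for k in cv2.findContours(hull&~fl,0,2)[0]:
    M=cv2.boundingRect(k); uv=(M[0]+M[2]/2-.5,M[1]+M[3]/2-.5)
    print(M,np.round(cast(c,uv,.039)*1000))
cv2.imwrite("pics/crop.png",cv2.resize(im[155:300,215:380],None,fx=4.5,fy=4.1,interpolation=2))
E
```

```text
[ 72  80 146] [ 78 133  90] [ 17 227 111] [ 78 130  92] [ 94  17 103] [ 17 229 108]
floor [532.9 -19.7] [202.7 199.6] 75.6
[[411.0, -93.0], [604.0, -143.0], [655.0, 54.0], [461.0, 103.0]]
tray [531.4 -26.8] [275.1 217.2] 75.7
[[392.0, -133.0], [603.0, -187.0], [671.0, 80.0], [460.0, 133.0]]
amber [ 496.9 -166.1] [ 31.4 199.5] 75.5
[[396.0, -156.0], [590.0, -206.0], [597.0, -176.0], [404.0, -126.0]]
(296, 254, 11, 10) [[465. -60.  39.]]
(256, 243, 10, 10) [[488.  27.  39.]]
(303, 230, 10, 11) [[515. -74.  39.]]
(268, 222, 7, 7) [[536.   5.  39.]]
(306, 200, 10, 9) [[582. -81.  39.]]
(274, 192, 7, 8) [[600.  -8.  39.]]
```

View pics/crop.png

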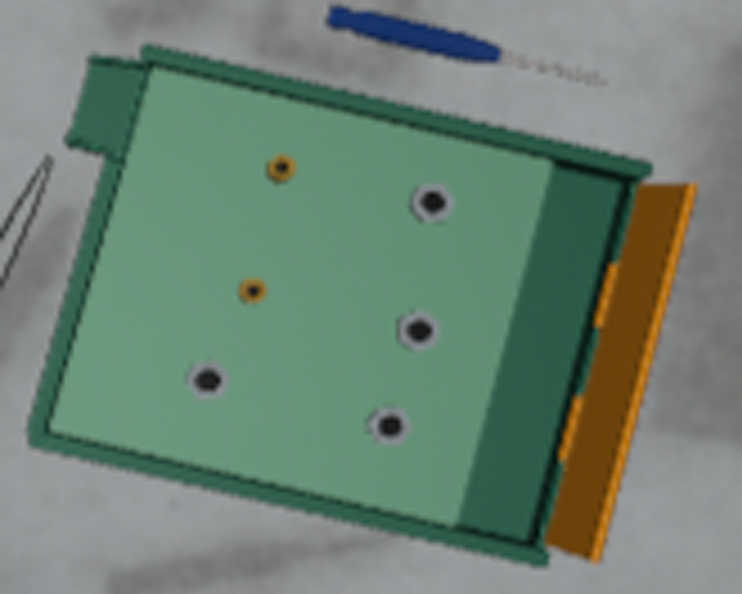

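```bash
cat >> h.py <<'E'
O=np.array([528.,-39]); EY=np.array([.247,.969]); EX=np.array([.969,-.247])
def t2w(x,y): return O+x*EX+y*EY
def w2t(p): d=np.array(p[:2])-O; return np.round([d@EX,d@EY],1)
def where():
    s=bot.read_state(); R=np.array(s["tcp_rot"]); p=np.array(s["tcp_pos"])*1000
    a=np.degrees(np.arctan2(R[:2,1]@EY,R[:2,1]@EX))
    print("t",round(s["time_s"],2),"tray",w2t(p),"z",round(p[2],1),"tool-y angle in tray",round(a,1),"zdown",np.round(R[:,2],3),"F",np.round(s["contact_force"],1),"w",round(s["grip_width"],4))
    return p,R
def go(x,y,z,ang=0):
    "cm shift in current tool axes to tray target, plus rz to reach tool-y angle"
    p,R=where(); d=np.r_[t2w(x,y),z]-p; a=np.arctan2(R[:2,1]@EY,R[:2,1]@EX)
    print("shift cm",np.round(R.T@d/10,2),"rz",round(a-np.radians(ang),3))
E
python3 -m inch '[{"tx":-3.5,"ty":-2.85,"grip":1},{"tx":-3.5,"ty":-2.85,"grip":1},{"tx":-3.5,"ty":-2.85,"grip":1},{"tx":-3.5,"ty":-2.85,"grip":1},{"tx":-3.5,"ty":-2.85,"grip":1},{"tx":-3.5,"ty":-2.85,"grip":1},{"tx":-3.5,"ty":-2.85,"grip":1},{"tx":-3.5,"ty":-2.85,"grip":1},{"tx":-3.5,"ty":-2.85},{"tx":-3.5,"ty":-2.85},{"tx":-3.5,"ty":-2.85},{"tx":-3.5,"ty":-2.85},{"tx":-3.5,"ty":-2.85},{"tx":-3.5,"ty":-2.85},{"tx":-3.5,"ty":-2.85},{"tx":-3.5,"ty":-2.85}]'
python3 -m inch '[{"rz":0.139},{"rz":0.139},{"rz":0.139},{"rz":0.139},{"rz":0.139},{"rz":0.139},{"rz":0.139},{"rz":0.139},{"rz":0.139},{"rz":0.139}]'
python3 -c "from h import *; go(63,2,31)"
```

```text
t 0.1 tray [-404.9  546.3] z 230.5 tool-y angle in tray 79.7 zdown [-0.001 -0.002 -1.   ] F [ 0.2  0.4 -0.3] w 0.0854
shift cm [-55.79 -45.13  20.03] rz 1.391schema error: expected keys tx, ty, tz, rx, ry, rz, grip
schema error: expected keys tx, ty, tz, rx, ry, rz, grip
```

```bash
python3 -m inch '[{"tx":-3.5,"ty":-2.85,"tz":0,"rx":0,"ry":0,"rz":0,"grip":1},{"tx":-3.5,"ty":-2.85,"tz":0,"rx":0,"ry":0,"rz":0,"grip":1},{"tx":-3.5,"ty":-2.85,"tz":0,"rx":0,"ry":0,"rz":0,"grip":1},{"tx":-3.5,"ty":-2.85,"tz":0,"rx":0,"ry":0,"rz":0,"grip":1},{"tx":-3.5,"ty":-2.85,"tz":0,"rx":0,"ry":0,"rz":0,"grip":1},{"tx":-3.5,"ty":-2.85,"tz":0,"rx":0,"ry":0,"rz":0,"grip":1},{"tx":-3.5,"ty":-2.85,"tz":0,"rx":0,"ry":0,"rz":0,"grip":1},{"tx":-3.5,"ty":-2.85,"tz":0,"rx":0,"ry":0,"rz":0,"grip":1},{"tx":-3.5,"ty":-2.85,"tz":0,"rx":0,"ry":0,"rz":0,"grip":1},{"tx":-3.5,"ty":-2.85,"tz":0,"rx":0,"ry":0,"rz":0,"grip":1},{"tx":-3.5,"ty":-2.85,"tz":0,"rx":0,"ry":0,"rz":0,"grip":1},{"tx":-3.5,"ty":-2.85,"tz":0,"rx":0,"ry":0,"rz":0,"grip":1},{"tx":-3.5,"ty":-2.85,"tz":0,"rx":0,"ry":0,"rz":0,"grip":1},{"tx":-3.5,"ty":-2.85,"tz":0,"rx":0,"ry":0,"rz":0,"grip":1},{"tx":-3.5,"ty":-2.85,"tz":0,"rx":0,"ry":0,"rz":0,"grip":1},{"tx":-3.5,"ty":-2.85,"tz":0,"rx":0,"ry":0,"rz":0,"grip":1}]'
python3 -m inch '[{"tx":0,"ty":0,"tz":0,"rx":0,"ry":0,"rz":0.139,"grip":1},{"tx":0,"ty":0,"tz":0,"rx":0,"ry":0,"rz":0.139,"grip":1},{"tx":0,"ty":0,"tz":0,"rx":0,"ry":0,"rz":0.139,"grip":1},{"tx":0,"ty":0,"tz":0,"rx":0,"ry":0,"rz":0.139,"grip":1},{"tx":0,"ty":0,"tz":0,"rx":0,"ry":0,"rz":0.139,"grip":1},{"tx":0,"ty":0,"tz":0,"rx":0,"ry":0,"rz":0.139,"grip":1},{"tx":0,"ty":0,"tz":0,"rx":0,"ry":0,"rz":0.139,"grip":1},{"tx":0,"ty":0,"tz":0,"rx":0,"ry":0,"rz":0.139,"grip":1},{"tx":0,"ty":0,"tz":0,"rx":0,"ry":0,"rz":0.139,"grip":1},{"tx":0,"ty":0,"tz":0,"rx":0,"ry":0,"rz":0.139,"grip":1}]'
python3 -c "from h import *; go(63,2,31)"
```

```text
time_s: 1.7
tcp_pos: [0.5902, -0.0587, 0.231]
tcp_rot: [[-0.909, 0.417, -0.001], [0.417, 0.909, 0.0], [0.001, -0.0, -1.0]]
contact_force: [0.6, 0.2, 0.4]
grip_width: 0.0102
grasp_force: 0.0
time_s: 2.7
tcp_pos: [0.5895, -0.0568, 0.2309]
tcp_rot: [[0.252, 0.968, -0.001], [0.968, -0.252, 0.0], [-0.0, -0.001, -1.0]]
contact_force: [-0.4, 0.3, -0.8]
grip_width: 0.0105
grasp_force: 0.0
t 2.7 tray [64. -2.] z 230.9 tool-y angle in tray -0.3 zdown [-0.001  0.    -1.   ] F [-0.4  0.3 -0.8] w 0.0105
shift cm [ 0.4  -0.09 19.99] rz -0.005
```

```bash
python3 -m inch '[{"tx":0.1,"ty":0,"tz":4.5,"rx":0,"ry":0,"rz":0,"grip":1},{"tx":0.1,"ty":0,"tz":4.5,"rx":0,"ry":0,"rz":0,"grip":1},{"tx":0.1,"ty":-0.1,"tz":4.5,"rx":0,"ry":0,"rz":0,"grip":1},{"tx":0.1,"ty":0,"tz":3.5,"rx":0,"ry":0,"rz":0,"grip":1},{"tx":0,"ty":0,"tz":2,"rx":0,"ry":0,"rz":0,"grip":1},{"tx":0,"ty":0,"tz":1,"rx":0,"ry":0,"rz":0,"grip":1},{"tx":0,"ty":0,"tz":0,"rx":0,"ry":0,"rz":0,"grip":1}]'
python3 - <<'E'
from h import *
where()
cv2.imwrite("pics/a.png",np.vstack([bot.camera("scene")[130:290,190:420]]).repeat(3,0).repeat(3,1)[:,:,::-1])
E
```

```text
time_s: 3.4
tcp_pos: [0.5893, -0.0529, 0.0304]
tcp_rot: [[0.247, 0.969, -0.002], [0.969, -0.247, 0.0], [-0.0, -0.002, -1.0]]
contact_force: [-0.0, 0.5, -0.2]
grip_width: 0.01
grasp_force: 0.0
t 3.4 tray [62.9  1.7] z 30.4 tool-y angle in tray 0.0 zdown [-0.002  0.    -1.   ] F [-0.   0.5 -0.2] w 0.01
```

View pics/a.png

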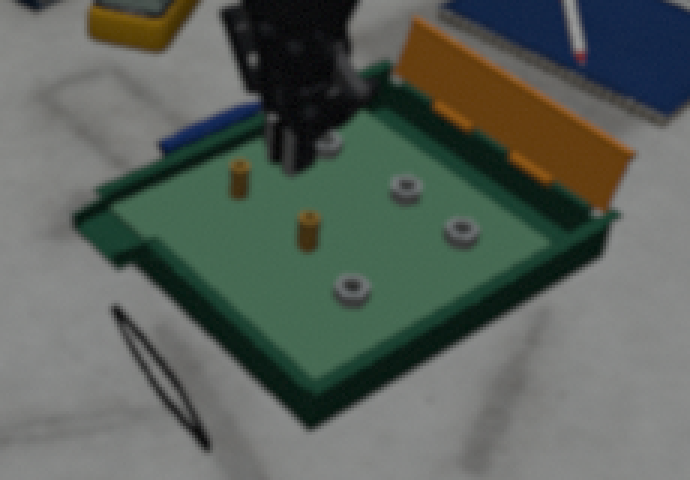

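The fingers are just behind nut D, above the floor. Next I push D over the edge and move behind C.

```bash
python3 -m inch '[{"tx":-0.8,"ty":0,"tz":0,"rx":0,"ry":0,"rz":0,"grip":1},{"tx":-0.8,"ty":0,"tz":0,"rx":0,"ry":0,"rz":0,"grip":1},{"tx":-1,"ty":0,"tz":0,"rx":0,"ry":0,"rz":0,"grip":1},{"tx":-1,"ty":0,"tz":0,"rx":0,"ry":0,"rz":0,"grip":1},{"tx":-1,"ty":0,"tz":0,"rx":0,"ry":0,"rz":0,"grip":1},{"tx":-1,"ty":0,"tz":0,"rx":0,"ry":0,"rz":0,"grip":1},{"tx":-1,"ty":0,"tz":0,"rx":0,"ry":0,"rz":0,"grip":1},{"tx":-1,"ty":0,"tz":0,"rx":0,"ry":0,"rz":0,"grip":1},{"tx":-1,"ty":0,"tz":0,"rx":0,"ry":0,"rz":0,"grip":1},{"tx":0,"ty":0,"tz":0,"rx":0,"ry":0,"rz":0,"grip":1},{"tx":0,"ty":0,"tz":-2,"rx":0,"ry":0,"rz":0,"grip":1},{"tx":1.4,"ty":-0.7,"tz":-2,"rx":0,"ry":0,"rz":0,"grip":1},{"tx":3,"ty":-3,"tz":0,"rx":0,"ry":0,"rz":0,"grip":1},{"tx":3,"ty":-3,"tz":0,"rx":0,"ry":0,"rz":0,"grip":1},{"tx":0,"ty":0,"tz":2,"rx":0,"ry":0,"rz":0,"grip":1},{"tx":0,"ty":0,"tz":1.4,"rx":0,"ry":0,"rz":0,"grip":1},{"tx":0,"ty":0,"tz":0.6,"rx":0,"ry":0,"rz":0,"grip":1}]'
python3 - <<'E'
from h import *
where()
a=bot.camera("scene")[130:290,190:420]; b=bot.camera("top")[155:300,215:380]
a=cv2.resize(a,(460,320)); b=cv2.resize(b,(340,320))
cv2.imwrite("pics/b.png",np.hstack([a,b])[:,:,::-1])
E
```

```text
time_s: 5.15
tcp_pos: [0.5215, -0.0469, 0.0304]
tcp_rot: [[0.245, 0.969, -0.001], [0.969, -0.245, 0.001], [0.0, -0.002, -1.0]]
contact_force: [0.3, 0.4, -0.6]
grip_width: 0.0104
grasp_force: 0.0
t 5.15 tray [-4.4 -9.3] z 30.4 tool-y angle in tray 0.1 zdown [-0.001  0.001 -1.   ] F [ 0.3  0.4 -0.6] w 0.0104
```

View pics/b.png

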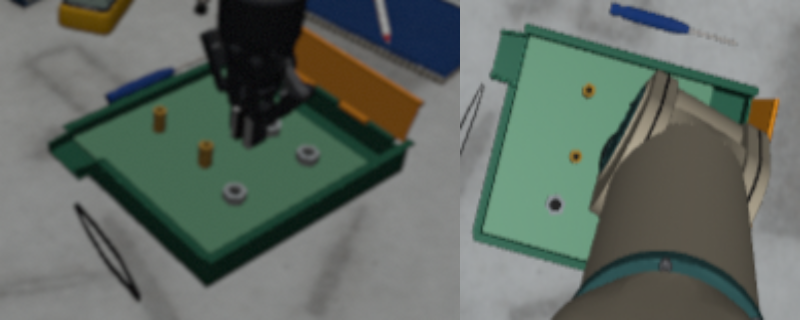

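D is off the floor and the fingers stand behind C. I'll push C, then go behind A with the tool turned 23.6°.

```bash
python3 -m inch '[{"tx":-0.7,"ty":0,"tz":0,"rx":0,"ry":0,"rz":0,"grip":1},{"tx":-0.8,"ty":0,"tz":0,"rx":0,"ry":0,"rz":0,"grip":1},{"tx":-1,"ty":0,"tz":0,"rx":0,"ry":0,"rz":0,"grip":1},{"tx":-1,"ty":0,"tz":0,"rx":0,"ry":0,"rz":0,"grip":1},{"tx":-1,"ty":0,"tz":0,"rx":0,"ry":0,"rz":0,"grip":1},{"tx":-1,"ty":0,"tz":0,"rx":0,"ry":0,"rz":0,"grip":1},{"tx":-1,"ty":0,"tz":0,"rx":0,"ry":0,"rz":0,"grip":1},{"tx":-1,"ty":0,"tz":0,"rx":0,"ry":0,"rz":0,"grip":1},{"tx":0,"ty":0,"tz":0,"rx":0,"ry":0,"rz":0,"grip":1},{"tx":0,"ty":0,"tz":-2,"rx":0,"ry":0,"rz":0,"grip":1},{"tx":1.3,"ty":-0.3,"tz":-2,"rx":0,"ry":0,"rz":0,"grip":1},{"tx":3,"ty":-3,"tz":0,"rx":0,"ry":0,"rz":0,"grip":1},{"tx":3,"ty":-3,"tz":0,"rx":0,"ry":0,"rz":0,"grip":1},{"tx":0,"ty":0,"tz":0,"rx":0,"ry":0,"rz":-0.137,"grip":1},{"tx":0,"ty":0,"tz":0,"rx":0,"ry":0,"rz":-0.137,"grip":1},{"tx":0,"ty":0,"tz":0,"rx":0,"ry":0,"rz":-0.137,"grip":1},{"tx":0,"ty":0,"tz":2,"rx":0,"ry":0,"rz":0,"grip":1},{"tx":0,"ty":0,"tz":1.4,"rx":0,"ry":0,"rz":0,"grip":1},{"tx":0,"ty":0,"tz":0.6,"rx":0,"ry":0,"rz":0,"grip":1}]'
python3 -c "from h import *; go(-31,-86,31,23.6)"
```

```text
time_s: 7.15
tcp_pos: [0.4599, -0.0339, 0.0304]
tcp_rot: [[-0.162, 0.987, -0.002], [0.987, 0.162, 0.001], [0.001, -0.001, -1.0]]
contact_force: [-0.5, 0.9, -0.4]
grip_width: 0.0099
grasp_force: 0.0
t 7.15 tray [-67.2 -11.9] z 30.4 tool-y angle in tray 23.6 zdown [-0.002  0.001 -1.   ] F [-0.5  0.9 -0.4] w 0.0099
shift cm [-8.25  0.35 -0.07] rz 0.0
```

```bash
python3 -m inch '[{"tx":-0.7,"ty":0,"tz":0,"rx":0,"ry":0,"rz":0,"grip":1},{"tx":-0.8,"ty":0,"tz":0,"rx":0,"ry":0,"rz":0,"grip":1},{"tx":-0.9,"ty":0,"tz":0,"rx":0,"ry":0,"rz":0,"grip":1},{"tx":-0.9,"ty":0,"tz":0,"rx":0,"ry":0,"rz":0,"grip":1},{"tx":-0.9,"ty":0,"tz":0,"rx":0,"ry":0,"rz":0,"grip":1},{"tx":-0.9,"ty":0,"tz":0,"rx":0,"ry":0,"rz":0,"grip":1},{"tx":-0.9,"ty":0,"tz":0,"rx":0,"ry":0,"rz":0,"grip":1},{"tx":-0.9,"ty":0,"tz":0,"rx":0,"ry":0,"rz":0,"grip":1},{"tx":-0.9,"ty":0,"tz":0,"rx":0,"ry":0,"rz":0,"grip":1},{"tx":0,"ty":0,"tz":0,"rx":0,"ry":0,"rz":0,"grip":1},{"tx":0,"ty":0,"tz":-2,"rx":0,"ry":0,"rz":0,"grip":1},{"tx":0,"ty":0,"tz":-2.5,"rx":0,"ry":0,"rz":0.119,"grip":1},{"tx":0,"ty":0,"tz":0,"rx":0,"ry":0,"rz":0.119,"grip":1},{"tx":0,"ty":0,"tz":0,"rx":0,"ry":0,"rz":0.119,"grip":1},{"tx":0,"ty":0,"tz":0,"rx":0,"ry":0,"rz":0.119,"grip":1}]'
python3 - <<'E'
from h import *
go(-53,81,31,-3.7)
E
```

```text
time_s: 8.65
tcp_pos: [0.4731, -0.1108, 0.0765]
tcp_rot: [[0.313, 0.95, 0.0], [0.95, -0.313, 0.001], [0.001, 0.0, -1.0]]
contact_force: [0.4, -0.6, 0.3]
grip_width: 0.0102
grasp_force: 0.0
t 8.65 tray [-35.5 -83.1] z 76.5 tool-y angle in tray -3.9 zdown [ 0.     0.001 -1.   ] F [ 0.4 -0.6  0.3] w 0.0102
shift cm [16.25 -2.87  4.56] rz -0.004
```

```bash
python3 -m inch '[{"tx":3.5,"ty":-0.6,"tz":0,"rx":0,"ry":0,"rz":0,"grip":1},{"tx":4.5,"ty":-0.8,"tz":0,"rx":0,"ry":0,"rz":0,"grip":1},{"tx":4.5,"ty":-0.8,"tz":0,"rx":0,"ry":0,"rz":0,"grip":1},{"tx":3.75,"ty":-0.7,"tz":0,"rx":0,"ry":0,"rz":0,"grip":1},{"tx":0,"ty":0,"tz":0,"rx":0,"ry":0,"rz":0,"grip":1},{"tx":0,"ty":0,"tz":2.5,"rx":0,"ry":0,"rz":0,"grip":1},{"tx":0,"ty":0,"tz":1.5,"rx":0,"ry":0,"rz":0,"grip":1},{"tx":0,"ty":0,"tz":0.6,"rx":0,"ry":0,"rz":0,"grip":1},{"tx":0,"ty":0,"tz":0,"rx":0,"ry":0,"rz":0,"grip":1}]'
python3 - <<'E'
from h import *
go(-65,-85,31,-3.7)
a=bot.camera("scene")[130:290,190:420]; b=bot.camera("top")[155:300,215:380]
a=cv2.resize(a,(460,320)); b=cv2.resize(b,(340,320))
cv2.imwrite("pics/c.png",np.hstack([a,b])[:,:,::-1])
E
```

```text
time_s: 9.55
tcp_pos: [0.4949, 0.0517, 0.0297]
tcp_rot: [[0.309, 0.951, -0.002], [0.951, -0.309, -0.0], [-0.001, -0.002, -1.0]]
contact_force: [-0.4, 0.4, -0.3]
grip_width: 0.0102
grasp_force: 0.0
t 9.55 tray [-54.5  79.7] z 29.7 tool-y angle in tray -3.7 zdown [-0.002 -0.    -1.   ] F [-0.4  0.4 -0.3] w 0.0102
shift cm [-16.5    0.02  -0.12] rz -0.0
```

View pics/c.png

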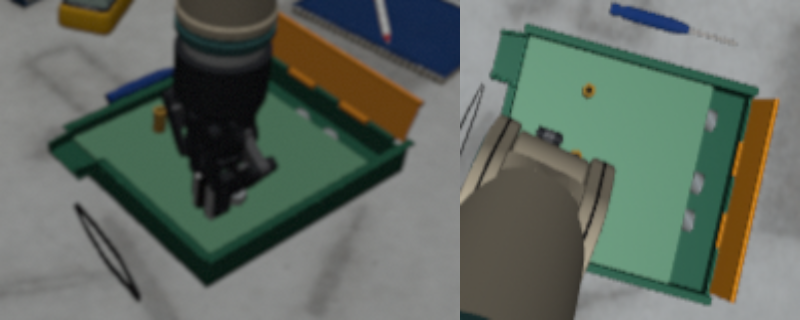

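Three nuts are in the trough, near (710,120), (698,183) and (688,220) in the right half, and the spacers are untouched. Now B.

```bash
python3 -m inch '[{"tx":-0.8,"ty":0,"tz":0,"rx":0,"ry":0,"rz":0,"grip":1},{"tx":-0.8,"ty":0,"tz":0,"rx":0,"ry":0,"rz":0,"grip":1},{"tx":-1,"ty":0,"tz":0,"rx":0,"ry":0,"rz":0,"grip":1},{"tx":-1,"ty":0,"tz":0,"rx":0,"ry":0,"rz":0,"grip":1},{"tx":-1,"ty":0,"tz":0,"rx":0,"ry":0,"rz":0,"grip":1},{"tx":-1,"ty":0,"tz":0,"rx":0,"ry":0,"rz":0,"grip":1},{"tx":-1,"ty":0,"tz":0,"rx":0,"ry":0,"rz":0,"grip":1},{"tx":-1,"ty":0,"tz":0,"rx":0,"ry":0,"rz":0,"grip":1},{"tx":-1,"ty":0,"tz":0,"rx":0,"ry":0,"rz":0,"grip":1},{"tx":-1,"ty":0,"tz":0,"rx":0,"ry":0,"rz":0,"grip":1},{"tx":-1,"ty":0,"tz":0,"rx":0,"ry":0,"rz":0,"grip":1},{"tx":-1,"ty":0,"tz":0,"rx":0,"ry":0,"rz":0,"grip":1},{"tx":-1,"ty":0,"tz":0,"rx":0,"ry":0,"rz":0,"grip":1},{"tx":-1,"ty":0,"tz":0,"rx":0,"ry":0,"rz":0,"grip":1},{"tx":-1,"ty":0,"tz":0,"rx":0,"ry":0,"rz":0,"grip":1},{"tx":-1,"ty":0,"tz":0,"rx":0,"ry":0,"rz":0,"grip":1},{"tx":-0.9,"ty":0,"tz":0,"rx":0,"ry":0,"rz":0,"grip":1},{"tx":0,"ty":0,"tz":0,"rx":0,"ry":0,"rz":0,"grip":1}]'
python3 -m inch '[{"tx":0,"ty":0,"tz":-2.5,"rx":0,"ry":0,"rz":0,"grip":1},{"tx":0,"ty":0,"tz":-4,"rx":0,"ry":0,"rz":0,"grip":1},{"tx":2,"ty":1,"tz":-4,"rx":0,"ry":0,"rz":-0.065,"grip":0},{"tx":4,"ty":3,"tz":0,"rx":0,"ry":0,"rz":0,"grip":0},{"tx":4,"ty":3,"tz":0,"rx":0,"ry":0,"rz":0,"grip":0},{"tx":4,"ty":0,"tz":0,"rx":0,"ry":0,"rz":0,"grip":0},{"tx":0,"ty":0,"tz":0,"rx":0,"ry":0,"rz":0,"grip":0}]'
python3 - <<'E'
from h import *
where()
a=bot.camera("scene")[130:290,190:420]; b=bot.camera("top")[155:300,215:380]
a=cv2.resize(a,(460,320)); b=cv2.resize(b,(340,320))
cv2.imwrite("pics/d.png",np.hstack([a,b])[:,:,::-1])
# cover free edge (lit outer line) from top image
im=bot.camera("top"); cv2.imwrite("pics/top1.png",im[:,:,::-1])
E
```

```text
time_s: 11.45
tcp_pos: [0.4442, -0.1065, 0.0303]
tcp_rot: [[0.311, 0.95, -0.0], [0.95, -0.311, -0.001], [-0.001, 0.0, -1.0]]
contact_force: [-0.2, 0.1, 0.5]
grip_width: 0.0098
grasp_force: 0.0
time_s: 12.15
tcp_pos: [0.5497, 0.0211, 0.1346]
tcp_rot: [[0.236, 0.972, 0.0], [0.972, -0.236, 0.005], [0.004, -0.001, -1.0]]
contact_force: [-1.1, -0.1, 0.0]
grip_width: 0.0
grasp_force: 0.0
t 12.15 tray [ 6.2 63.6] z 134.6 tool-y angle in tray 0.7 zdown [ 0.     0.005 -1.   ] F [-1.1 -0.1  0. ] w 0.0
```

View pics/d.png

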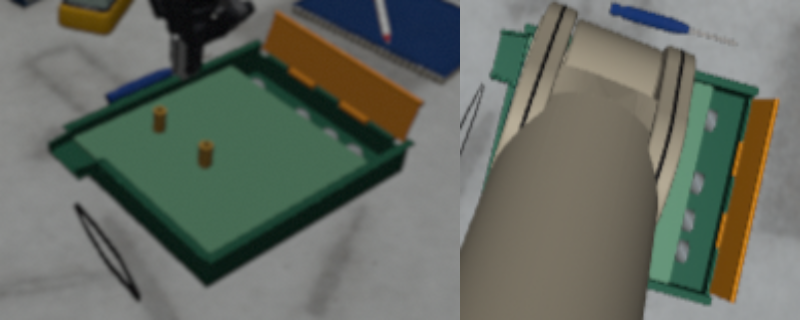

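All four nuts are in the trough, at (710,120), (698,183), (688,220) and (683,250), and both spacers still stand. The cover's free edge is at about tray y = -140, z = 74 mm. I'll go outside it, then push it over.

```bash
python3 -m inch '[{"tx":-3.5,"ty":-0.3,"tz":0,"rx":0,"ry":0,"rz":0.012,"grip":0},{"tx":-4,"ty":-0.3,"tz":0,"rx":0,"ry":0,"rz":0,"grip":0},{"tx":-4,"ty":0,"tz":0,"rx":0,"ry":0,"rz":0,"grip":0},{"tx":-4,"ty":0,"tz":0,"rx":0,"ry":0,"rz":0,"grip":0},{"tx":-4,"ty":0,"tz":0,"rx":0,"ry":0,"rz":0,"grip":0},{"tx":-4,"ty":0,"tz":0,"rx":0,"ry":0,"rz":0,"grip":0},{"tx":0,"ty":0,"tz":0,"rx":0,"ry":0,"rz":0,"grip":0},{"tx":0,"ty":0,"tz":3,"rx":0,"ry":0,"rz":0,"grip":0},{"tx":0,"ty":0,"tz":3,"rx":0,"ry":0,"rz":0,"grip":0},{"tx":0,"ty":0,"tz":2,"rx":0,"ry":0,"rz":0,"grip":0},{"tx":0,"ty":0,"tz":0,"rx":0,"ry":0,"rz":0,"grip":0}]'
python3 -c "from h import *; go(0,-114,55)"
```

```text
time_s: 13.4
tcp_pos: [0.4793, -0.2126, 0.0532]
tcp_rot: [[0.26, 0.966, -0.005], [0.966, -0.26, 0.002], [0.001, -0.006, -1.0]]
contact_force: [-0.3, 0.0, -0.5]
grip_width: -0.0002
grasp_force: 0.0
t 13.4 tray [  -4.3 -180.3] z 53.2 tool-y angle in tray -0.8 zdown [-0.005  0.002 -1.   ] F [-0.3  0.  -0.5] w -0.0002
shift cm [ 6.63  0.34 -0.18] rz -0.013
```

```bash
python3 -m inch '[{"tx":1,"ty":0.3,"tz":0,"rx":0,"ry":0,"rz":-0.01,"grip":0},{"tx":1,"ty":0,"tz":0,"rx":0,"ry":0,"rz":0,"grip":0},{"tx":0.8,"ty":0,"tz":0,"rx":0,"ry":0,"rz":0,"grip":0},{"tx":0.8,"ty":0,"tz":0,"rx":0,"ry":0,"rz":0,"grip":0},{"tx":0.8,"ty":0,"tz":0,"rx":0,"ry":0,"rz":0,"grip":0},{"tx":0.8,"ty":0,"tz":0,"rx":0,"ry":0,"rz":0,"grip":0},{"tx":0.8,"ty":0,"tz":0,"rx":0,"ry":0,"rz":0,"grip":0},{"tx":0.7,"ty":0,"tz":0,"rx":0,"ry":0,"rz":0,"grip":0},{"tx":0,"ty":0,"tz":0,"rx":0,"ry":0,"rz":0,"grip":0}]'
python3 - <<'E'
from h import *
go(0,-94,36)
a=bot.camera("scene")[130:290,190:420]; b=bot.camera("top")[155:300,215:380]
a=cv2.resize(a,(460,320)); b=cv2.resize(b,(340,320))
cv2.imwrite("pics/e.png",np.hstack([a,b])[:,:,::-1])
E
```

```text
time_s: 14.3
tcp_pos: [0.502, -0.1472, 0.0551]
tcp_rot: [[0.247, 0.969, -0.0], [0.969, -0.247, 0.001], [0.001, -0.001, -1.0]]
contact_force: [-0.4, -0.4, -0.7]
grip_width: 0.0
grasp_force: 0.0
t 14.3 tray [   1.5 -111.3] z 55.1 tool-y angle in tray 0.0 zdown [-0.     0.001 -1.   ] F [-0.4 -0.4 -0.7] w 0.0
shift cm [ 1.73 -0.15  1.92] rz 0.0
```

View pics/e.png

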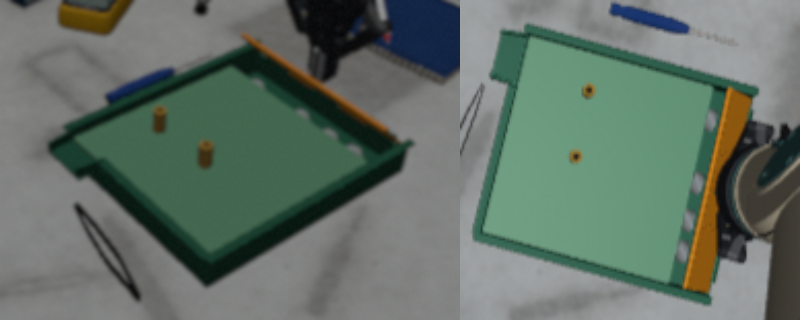

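The cover has gone past upright and now leans over the trough, about half shut. Next I fold it down and press.

```bash
python3 -m inch '[{"tx":0.5,"ty":0,"tz":0.4,"rx":0,"ry":0,"rz":0,"grip":0},{"tx":0.5,"ty":0,"tz":0.4,"rx":0,"ry":0,"rz":0,"grip":0},{"tx":0.5,"ty":0,"tz":0.4,"rx":0,"ry":0,"rz":0,"grip":0},{"tx":0.5,"ty":0,"tz":0.4,"rx":0,"ry":0,"rz":0,"grip":0},{"tx":0.2,"ty":0,"tz":0.3,"rx":0,"ry":0,"rz":0,"grip":0},{"tx":0.2,"ty":0,"tz":0.2,"rx":0,"ry":0,"rz":0,"grip":0},{"tx":0,"ty":0,"tz":0.1,"rx":0,"ry":0,"rz":0,"grip":0},{"tx":0,"ty":0,"tz":0.1,"rx":0,"ry":0,"rz":0,"grip":0},{"tx":0,"ty":0,"tz":0,"rx":0,"ry":0,"rz":0,"grip":0}]'
python3 -c "from h import *; where()"
```

```text
time_s: 15.3
tcp_pos: [0.5076, -0.1251, 0.033]
tcp_rot: [[0.248, 0.969, 0.0], [0.969, -0.248, 0.001], [0.001, -0.0, -1.0]]
contact_force: [-1.3, 2.6, 8.0]
grip_width: 0.0002
grasp_force: 3.7
t 15.3 tray [  1.5 -88.5] z 33.0 tool-y angle in tray -0.1 zdown [ 0.     0.001 -1.   ] F [-1.3  2.6  8. ] w 0.0002
```

```bash
python3 -m inch '[{"tx":0,"ty":0,"tz":0.15,"rx":0,"ry":0,"rz":0,"grip":0},{"tx":0,"ty":0,"tz":0,"rx":0,"ry":0,"rz":0,"grip":0},{"tx":0,"ty":0,"tz":0,"rx":0,"ry":0,"rz":0,"grip":0}]'
python3 -m inch '[{"tx":0,"ty":0,"tz":-1,"rx":0,"ry":0,"rz":0,"grip":0},{"tx":0,"ty":0,"tz":-4,"rx":0,"ry":0,"rz":0,"grip":0},{"tx":0,"ty":0,"tz":-4,"rx":0,"ry":0,"rz":0,"grip":0},{"tx":-4,"ty":0,"tz":-4,"rx":0,"ry":0,"rz":0,"grip":0},{"tx":-4.5,"ty":0,"tz":0,"rx":0,"ry":0,"rz":0,"grip":0},{"tx":-4.5,"ty":0,"tz":0,"rx":0,"ry":0,"rz":0,"grip":0},{"tx":-4.5,"ty":0,"tz":0,"rx":0,"ry":0,"rz":0,"grip":0},{"tx":0,"ty":0,"tz":0,"rx":0,"ry":0,"rz":0,"grip":0},{"tx":0,"ty":0,"tz":0,"rx":0,"ry":0,"rz":0,"grip":0}]'
python3 - <<'E'
from h import *
where()
a=bot.camera("scene")[130:290,190:420]; im=bot.camera("top"); b=im[155:300,215:380]
a=cv2.resize(a,(460,320)); b=cv2.resize(b,(340,320))
cv2.imwrite("pics/f.png",np.hstack([a,b])[:,:,::-1])
h=cv2.cvtColor(im,cv2.COLOR_RGB2HSV); roi=np.zeros(h.shape[:2],np.uint8); roi[155:300,295:380]=255
k=max(cv2.findContours(cv2.inRange(h,(10,120,60),(30,255,255))&roi,0,2)[0],key=cv2.contourArea)[:,0]
P=np.array([w2t(p) for p in cast(bot.calibration("top"),k,.033)*1000]); print(P.min(0),P.max(0))
E
```

```text
time_s: 15.6
tcp_pos: [0.5077, -0.1252, 0.0328]
tcp_rot: [[0.249, 0.969, 0.001], [0.969, -0.249, 0.002], [0.002, 0.001, -1.0]]
contact_force: [-4.0, 2.6, 20.1]
grip_width: 0.0
grasp_force: 10.3
time_s: 16.5
tcp_pos: [0.4644, -0.2921, 0.1563]
tcp_rot: [[0.252, 0.968, -0.0], [0.968, -0.252, -0.0], [-0.0, -0.0, -1.0]]
contact_force: [-0.8, 1.2, -0.3]
grip_width: 0.0
grasp_force: 0.0
t 16.5 tray [   0.9 -260.9] z 156.3 tool-y angle in tray -0.3 zdown [-0. -0. -1.] F [-0.8  1.2 -0.3] w 0.0
[ -98.6 -125.9] [ 99.  -74.5]
```

View pics/f.png

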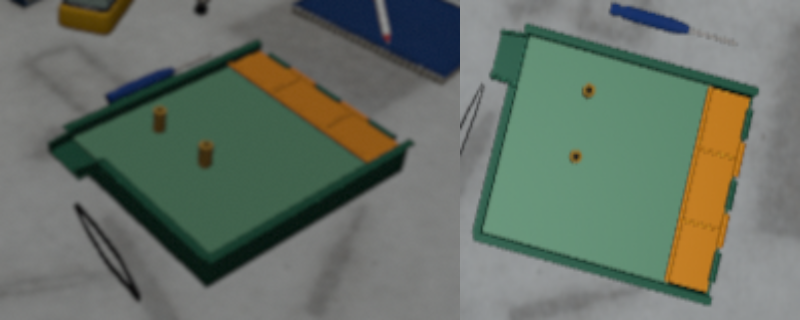

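The cover lies flat over the trough (y from -125 to -75 mm), 20 N pressed at the 33 mm level held, the spacers are standing, and the robot is clear.

```bash
python3 -c "from rig import bot; print(bot.finish_job())"
```

```text
the job is handed in; nothing more can be done
None
```

I swept all four nuts into the trough and pressed the cover flat at its 33 mm shut height; the spacers, tweezers and screwdriver look undisturbed in the last picture, and I handed the job in at about 16.6 s with the arm clear (no verdict was returned).

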